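# Rock a bay cover on the surface plate, then fit it or reject it

## Task

Find out whether the steel battery bay cover on the granite surface plate is still flat: rock it by pressing down gently with the fingers near its ends, with no more than about a kilo and a half. If it does not rock, set it into the battery bay of the open case so that it sits level and flush; if it rocks at either end, lay it across the two rails of the reject rack, near their middle. Let go of it, never bang or force it against anything, and leave the loose cell holder and the knife alone.

Things in the scene. Friction and masses are not known exactly. Their poses are not given: they have to be found in the camera images.
- cover: grey steel bay cover, 130 (own x) x 80 (own y) x 6 mm, 0.6 to 0.85 kg, lying rib up on the surface plate, its length roughly along the plate's x. Grip rib across its middle: 14 mm thick along x, 50 mm long along y, top 30 mm above the underside. Origin: centre of the underside; z up. Either straight, or one end or both bent up by 4.5 mm (0.09 rad, from 15 mm off the middle); both cases are about as likely
- end_a (a point): where to press the cover at its end a: on its top, 53 mm from its middle along its own -x, 12 mm in from the edge; the height is that of a straight end (6 mm above the underside). Moves with the middle of the cover and does not show the bend. If this end is bent up, its top here is 3.4 mm higher: a finger meets it there, it bears 2 to 3 N, then the cover rocks down onto this end and stops hard at the straight height, its other end lifted; let go, it falls back level
- end_b (a point): where to press the cover at its end b: on its top, 53 mm from its middle along its own +x, 12 mm in from the edge; the height is that of a straight end (6 mm above the underside). Moves with the middle of the cover and does not show the bend. Behaves like end a: a straight end is hard at once, a bent one gives 3.4 mm at 2 to 3 N. The bend is stiff and stays as it is under light pressing
- surface_plate: dark granite surface plate, 220 x 220 mm, fixed, its flat top 60 mm above its origin, the centre of its foot on the bench. The cover lies near its middle; straight or bent, it rests there level, on its middle
- case: black rugged case, open, fixed: tub 220 (own x) x 270 mm (own y), rim 85 mm high; lid, 50 mm high, laid back flat beyond its +x side (to 347 mm), a camera in it. In the tub a deck 70 mm above the origin, with yellow cell holders up to 30 mm above the deck on its +y and -y sides. Origin: centre of the tub's underside
- bay (a point): centre of the battery bay recess in the case's deck, at ledge height, 6 mm below the deck; axes as the case's. Recess 134 (x) x 84 mm (y), 2 mm clear round the cover, a 12 mm ledge at each x end, open between. A seated straight cover has its origin here and its top flush with the deck; half a turn is as good
- rack (a point): middle of the reject rack at the height of its rails, 55 mm above the bench; x across the rails. The fixed rack has two steel rails along its y, 150 mm long and 20 mm wide, inner edges 100 mm apart, with outer lips 6 mm high and 140 mm apart; the cover lies across them, its ends on the rails, 5 mm clear of each lip. A bent cover lies 1.5 to 3.2 mm low at its middle there
- rack_rails: the reject rack itself, fixed on the bench, 148 (own x) x 150 (own y) x 61 mm; origin: centre of its foot; axes as point rack
- cell_holder: loose cell holder, a yellow barrel between two black end plates, 44 x 70 x 38 mm, on the bench beyond the surface plate; to be left alone. Origin: centre of its underside
- knife: grey utility knife lying on the bench beyond the reject rack, 24 x 175 x 17 mm, its length along its y; to be left alone. Origin: centre of the underside of its handle
Things that resemble listed ones, but are neither listed nor needed, are in the scene too. What is shaped like the cover but purple, turquoise or yellow is not meant.

How it is judged:
By the outcome, as a careful person would: the job done as asked, in the order asked, and still so for the second after the job is handed in, with the robot touching nothing.
It also fails if it takes over 64 s, if anything falls off the work surface, if the arm or the gripper's body presses on something with over 40 N, if the wrist force passes 120 N, or if a joint passes its speed limit or range.

## Robot

A 6-joint arm with a two-finger parallel gripper is mounted at the origin on the work surface. World frame = base frame: x ahead of the robot, y to its left, z up, the work surface at z = 0. Lengths are in m, angles in rad, forces in N, time in s.
With the tool pointing down it reaches from about 0.35 to 0.85 m from the base axis. Payload 8.1 kg.
Tool frame: the origin (TCP) lies midway between the tips of the shut fingers; the grasp point (between the pads) lies 19 mm behind it (robot.grip_point_offset is the distance from the TCP to the grasp point, in m); z points along the fingers, y is the line along which they close (so a half turn about z gives the same grasp; the last joint's range is limited). The gripper opens to 93 mm and grips with 3 to 60 N. Pads are 15 mm wide; open, the fingers measure 128 mm over their backs; the gripper's body (75 mm by 188 mm) begins 65 mm behind the grasp point.
Start: joints at [1.095, 0.13, 1.488, -0, 1.523, -0.085], TCP at [0.229, 0.555, 0.219] pointing down, gripper open.
Joint ranges: [-2.96, 2.96], [-0.89, 2.26], [0.02, 2.5], [-1.34, 4.48], [0, 2.73], [-2.66, 2.66]. Speed limits (rad/s): [2.39, 2.39, 2.79, 3.14, 3.14, 3.14].

## Interface

Orientations are given as a rotation vector (axis times angle).
In Python, from plant import robot, read_camera, job gives the robot as it stands.
- The arm moves only by the shell command python3 -m inch 'ROWS' [FORCE]. ROWS is JSON, one flat list of numbers, 5 for each row, row after row: the shift along the world's x, y, z in mm, then the turn about the world's z in degrees, then the opening in per cent of the stroke, from 0 (shut) to 100 (fully open). In form: [dx, dy, dz, yaw, hand, dx, dy, dz, yaw, hand, ...]. A call has 1 to 10 rows; each row is the pose to reach, as a shift and turn from the pose commanded when the call began; what a row does not reach only later rows make up. A row lasts 1/12 s, in which the tool goes at most 41.7 mm and 7.16 degrees, less where a joint would pass 70% of its speed; a pose out of reach is approached as far as the arm can. A call with a gripper value outside its range is refused whole. The fingers move at their own pace and stop on an object; FORCE is the grip in N (left out, the last holds). Time passes only in rows, so rows that repeat a pose let the fingers close. It gives the time, the measured TCP pose, the force, the opening and the grip force at its end, in the units of the state.
- robot.read_state(): the state, without advancing time (a new reading comes with each control period).
- read_camera(name): name is "scene" or "top" or "wrist"; returns a dict with "image" (384x512x3 uint8, blue, green, red), "K" (3x3 intrinsics, pixels), "D" ([k1, k2, p1, p2, k3] as OpenCV has them; the pictures are not rectified), "extrinsics" (4x4, takes a point from world to camera coordinates); the wrist camera has in their place "mount" (4x4, takes a point from camera to tool coordinates, whose origin is the TCP and whose axes are the flange's). Camera axes: x right, y down, z forward; pixel columns grow to the right and rows downward; lengths in m; the calibration is good to about 2 mm. A picture is of the moment at which its call begins: read the wrist's pose just before it. There is no depth.
- job.close_job(): hands the job in; it is judged then, once.
The state is a dict: "t": time; "q": joint angles; "dq": joint speeds; "joint_torque": joint torques, N m; "tool_pos": TCP position; "orientation": TCP orientation; "force": force on the tool from outside, world axes, zero at the start; "wrist_torque": the same for the moment, N m; "opening": finger opening in m; "gripper_force": force on a finger pad.
Only numpy, scipy, OpenCV 4.12 (cv2) and the standard library are available. Lean on these libraries where they do the work, as an engineer would, in place of code of your own. Each camera call takes 0.05 s, during which the arm holds its last target. There are 200 camera calls.

## Working session

There is one attempt and no reset: what is moved stays moved. The work goes in short steps, Python scripts to look and compute and a shell command to move; the robot and the scene stay as the last step left them, time stands still between calls to the robot, and variables do not carry over. Pictures are saved under pics/ and viewed, at most 10 in all, crops included, and the job is handed in when it is done.

```bash
mkdir -p pics; ls; cat > h.py <<'E'
import numpy as np, cv2
from plant import robot, read_camera, job
from scipy.spatial.transform import Rotation as R
def cam(name):
    s=robot.read_state(); c=read_camera(name)
    if name=="wrist":
        T=np.eye(4); T[:3,:3]=R.from_rotvec(s["orientation"]).as_matrix(); T[:3,3]=s["tool_pos"]
        c["pose"]=T@np.array(c["mount"])
    else: c["pose"]=np.linalg.inv(np.array(c["extrinsics"]))
    return c
def onplane(c,px,z):
    px=np.array(px,float).reshape(-1,1,2)
    u=cv2.undistortPoints(px,np.array(c["K"]),np.array(c["D"])).reshape(-1,2)
    d=np.c_[u,np.ones(len(u))]@c["pose"][:3,:3].T; o=c["pose"][:3,3]
    return o+d*((z-o[2])/d[:,2])[:,None]
E
python3 - <<'E'
from h import *
import pickle
for n in("scene","top","wrist"):
    c=cam(n); pickle.dump(c,open(n+".pkl","wb")); cv2.imwrite(f"pics/{n}0.png",c["image"]); print(n,c["pose"][:3,3].round(3))
s=robot.read_state(); print(s["t"],s["force"],s["orientation"],s["opening"],robot.grip_point_offset)
E
```

```text
pics
scene [0.899 0.747 1.122]
top [0.293 0.119 1.109]
wrist [0.159 0.583 0.384]
0.15 [-0.44838321  0.06420077  0.11217077] [-6.09921342e-01 -3.08140538e+00  2.11464240e-03] 0.09308366147925948 0.0188
```

View pics/top0.png

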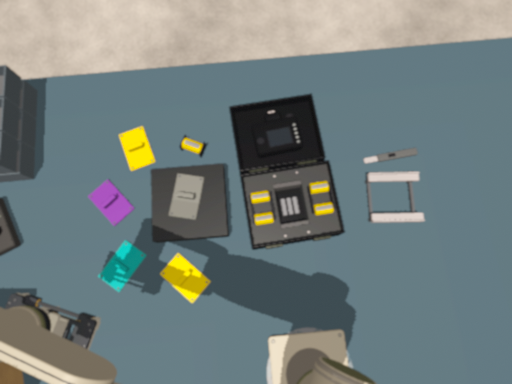

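View pics/scene0.png

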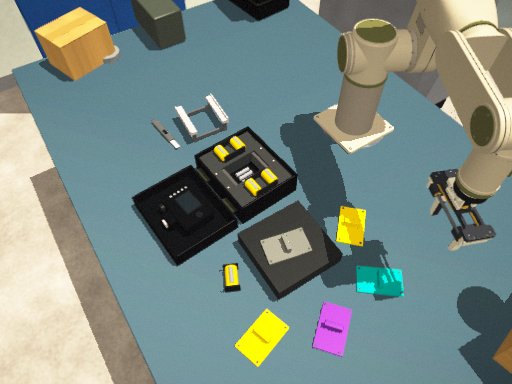

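Top picture: the grey cover is on the dark plate at about (186,196), the case at (290,205), the rack at (396,197). The yellow (137,148), (186,278), purple (110,202) and turquoise (122,266) plates are off the granite and the wrong colour. Only the grey one on the granite fits, and I'll confirm it in a crop.

```bash
python3 - <<'E'
from h import *
import pickle
c=pickle.load(open("top.pkl","rb")); im=c["image"]
cv2.imwrite("pics/crop1.png",cv2.resize(im[85:255,145:430],None,fx=2.8,fy=2.8,interpolation=cv2.INTER_CUBIC))
def rect(mask,z,name):
    cs,_=cv2.findContours(mask.astype(np.uint8),cv2.RETR_EXTERNAL,cv2.CHAIN_APPROX_NONE)
    for k in cs:
        if cv2.contourArea(k)<120: continue
        P=onplane(c,k.reshape(-1,2),z)[:,:2]
        r=cv2.minAreaRect((P*1000).astype(np.float32)); print(name,k.reshape(-1,2).mean(0).round(),np.round(r[0],1),np.round(r[1],1),round(r[2],1))
hsv=cv2.cvtColor(im,cv2.COLOR_BGR2HSV); 
print([hsv[y,x].tolist() for x,y in((178,205),(160,230),(395,177),(395,217),(350,240),(250,230))])
m=np.zeros(im.shape[:2],bool); m[160:230,160:215]=1
rect(m&(hsv[...,2]>90),.066,"cover")
m[:]=0; m[165:228,362:430]=1
rect(m&(hsv[...,2]>150),.055,"rail")
m[:]=0; m[155:248,145:234]=1
rect(m&((hsv[...,1]<90)),.06,"plate")
E
```

```text
[[21, 28, 157], [30, 6, 43], [11, 22, 221], [9, 22, 221], [97, 58, 132], [105, 11, 46]]
cover [186. 196.] [531.1 311.5] [ 87.4 135.9] 75.9
cover [186. 163.] [628.9 304.2] [163.7  25.2] 84.7
rail [398. 217.] [ 411.9 -303.3] [155.1  27.7] 86.1
rail [394. 176.] [ 535.5 -313.5] [156.1  30.7] 86.2
plate [190. 202.] [519.9 307.3] [266.8 281.9] 85.5
```

View pics/crop1.png

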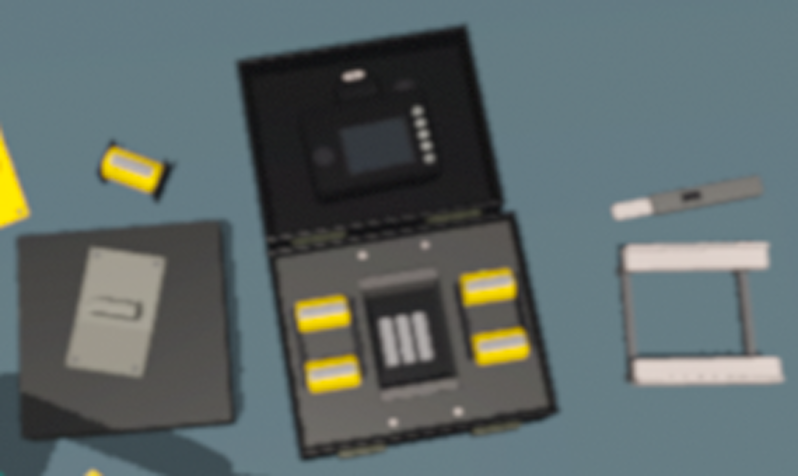

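The crop shows one grey ribbed cover on the granite, crop centre (115,312), i.e. picture (186,196). It is the only grey one on the plate, so it is the cover. The recess corners in the crop are near (359,281), (437,268), (458,386), (380,399). The rails are at right. Next I move over the cover for a closer look.

```bash
python3 -m inch '[35,-26,5,2,100, 75,-55,10,8,100, 110,-80,20,8,50, 145,-106,20,8,0, 180,-131,20,8,0, 215,-157,20,8,0, 250,-182,20,8,0, 285,-208,20,8,0, 320,-233,20,8,0, 350,-255,20,8,0]' && python3 -m inch '[0,0,0,0,0, 0,0,0,0,0, 0,0,0,0,0]'; python3 - <<'E'
from h import *
import pickle
c=cam("wrist"); pickle.dump(c,open("w1.pkl","wb")); cv2.imwrite("pics/w1.png",c["image"]); s=robot.read_state(); print(s["t"],s["tool_pos"],s["force"],c["pose"].round(3))
E
```

```text
t: 0.98
tool_pos: [0.5654, 0.3086, 0.2383]
orientation: [-0.394, -3.116, 0.0]
force: [-0.1, 0.4, -0.3]
opening: 0.0442
gripper_force: 0.0
t: 1.23
tool_pos: [0.5639, 0.3101, 0.238]
orientation: [-0.395, -3.115, 0.0]
force: [-0.8, 0.3, -0.5]
opening: 0.0243
gripper_force: 0.0
1.2833 [0.56344004 0.31076736 0.23827275] [-0.79573105  0.03297499  0.05314142] [[ 0.248  0.932  0.265  0.491]
 [ 0.969 -0.238 -0.069  0.329]
 [-0.001  0.274 -0.962  0.405]
 [ 0.     0.     0.     1.   ]]
```

View pics/w1.png

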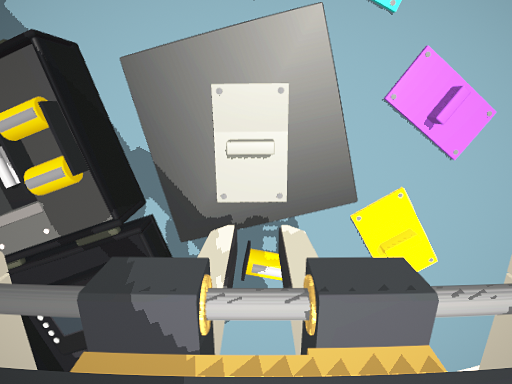

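Wrist picture: the cover has corners at about (211,84), (288,83), (288,202), (216,202), with the rib at (250,148), on the granite. Now I measure it.

```bash
cat > m.py <<'E'
from h import *
def quad(c,mask,z,amin=200):
    cs,_=cv2.findContours(mask.astype(np.uint8),cv2.RETR_EXTERNAL,cv2.CHAIN_APPROX_NONE)
    for k in cs:
        if cv2.contourArea(k)<amin: continue
        P=onplane(c,k.reshape(-1,2),z)[:,:2]
        r=cv2.minAreaRect((P*1000).astype(np.float32)); print(k.reshape(-1,2).mean(0).round(),np.round(r[0],1),np.round(r[1],1),round(r[2],1))
E
python3 - <<'E'
from m import *
import pickle
c=pickle.load(open("w1.pkl","rb")); im=c["image"]; h=cv2.cvtColor(im,cv2.COLOR_BGR2HSV)
print(h[100,230],h[180,225],h[148,250],h[137,250],h[60,200],h[210,210])
m=np.zeros(h.shape[:2],bool); m[70:212,190:310]=1
q=m&(h[...,2]>150); q=cv2.morphologyEx(q.astype(np.uint8),cv2.MORPH_CLOSE,np.ones((9,9)))
quad(c,q,.066)
print("px corners on .066",(onplane(c,[(211,84),(288,83),(288,202),(216,202)],.066)*1000).round(1).tolist())
print("rib ends top z.09",(onplane(c,[(227,143),(273,143),(227,154),(273,154)],.09)*1000).round(1).tolist())
print("plate corner",(onplane(c,[(121,58),(322,3),(357,200),(183,241)],.06)*1000).round(1).tolist())
E
```

```text
[ 25  13 239] [ 28  15 238] [ 27  11 245] [ 27   9 248] [ 25  11 141] [ 20   7 109]
[257. 131.] [526.7 323. ] [104.2 143.7] 76.7
px corners on .066 [[458.2, 286.5, 66.0], [477.3, 364.8, 66.0], [604.6, 335.7, 66.0], [584.0, 255.2, 66.0]]
rib ends top z.09 [[519.7, 289.0, 90.0], [531.4, 334.4, 90.0], [530.6, 286.0, 90.0], [542.3, 331.7, 90.0]]
plate corner [[407.2, 200.6, 60.0], [409.1, 416.8, 60.0], [624.4, 415.3, 60.0], [623.8, 200.3, 60.0]]
```

Both views agree: cover centre (531, 311), yaw about −13.8°, size 130 × 80, rib 47 × 12. The press points are b (582.5, 298.4) and a (479.5, 323.6).

```bash
python3 -m inch '[10,-6,-40,0,0, 19,-12,-80,0,0, 19,-12,-120,0,0, 19,-12,-150,0,0, 19,-12,-158,0,0, 19,-12,-158,0,0, 19,-12,-158,0,0, 19,-12,-158,0,0]' && python3 -m inch '[0,0,-3,0,0, 0,0,-5,0,0, 0,0,-7,0,0, 0,0,-7,0,0, 0,0,-7,0,0]'
```

```text
t: 1.95
tool_pos: [0.5847, 0.2998, 0.0842]
orientation: [0.391, 3.113, 0.004]
force: [-0.0, 0.1, 0.8]
opening: 0.0004
gripper_force: 0.0
t: 2.37
tool_pos: [0.5832, 0.2982, 0.0737]
orientation: [-0.394, -3.117, 0.0]
force: [0.1, -0.1, -0.6]
opening: 0.0001
gripper_force: 0.0
```

```bash
s(){ grep -E "tool_pos|force: \[" | tr '\n' ' '; echo; }
python3 -m inch '[0,0,-1,0,0, 0,0,-2,0,0, 0,0,-2,0,0, 0,0,-2,0,0]' |s; python3 -m inch '[0,0,-0.5,0,0, 0,0,-1,0,0, 0,0,-1,0,0, 0,0,-1,0,0]' |s;  python3 -m inch '[0,0,-0.5,0,0, 0,0,-1,0,0, 0,0,-1,0,0, 0,0,-1,0,0]' |s
```

```text
tool_pos: [0.5831, 0.2982, 0.0715] force: [-0.2, -0.1, 0.3] 
tool_pos: [0.5831, 0.2982, 0.0706] force: [-0.7, 0.3, 0.5] 
tool_pos: [0.5831, 0.2982, 0.0696] force: [0.8, 0.1, -0.4]
```

```bash
s(){ grep -E "tool_pos|force: \[" | tr '\n' ' '; echo; }
python3 -m inch '[0,0,-0.5,0,0, 0,0,-1,0,0, 0,0,-1,0,0]' |s; python3 -m inch '[0,0,-0.5,0,0, 0,0,-1,0,0, 0,0,-1,0,0]' |s;  python3 -m inch '[0,0,-0.5,0,0, 0,0,-1,0,0, 0,0,-1,0,0]' |s
```

```text
tool_pos: [0.5831, 0.2982, 0.0685] force: [-0.1, -0.2, 0.8] 
tool_pos: [0.5831, 0.2982, 0.0675] force: [0.2, 0.1, 0.1] 
tool_pos: [0.5831, 0.2982, 0.0665] force: [-0.0, 0.2, -0.3]
```

```bash
s(){ grep -E "tool_pos|force: \[" | tr '\n' ' '; echo; }
python3 -m inch '[0,0,-0.5,0,0, 0,0,-0.5,0,0, 0,0,-0.5,0,0]' |s; python3 -m inch '[0,0,-0.3,0,0, 0,0,-0.3,0,0, 0,0,-0.3,0,0]' |s;  python3 -m inch '[0,0,-0.3,0,0, 0,0,-0.3,0,0, 0,0,-0.3,0,0]' |s
```

```text
tool_pos: [0.5832, 0.2983, 0.0664] force: [-1.4, -0.2, 2.4] 
tool_pos: [0.5832, 0.2983, 0.0663] force: [-3.0, -1.6, 5.1] 
tool_pos: [0.5832, 0.2983, 0.0663] force: [-4.1, -1.7, 8.6]
```

End b is hard at 66.3 mm, the straight height, under 8.6 N. So end b is straight. Now end a.

```bash
s(){ grep -E "t:|tool_pos|force: \[" | tr '\n' ' '; echo; }
python3 -m inch '[0,0,20,0,0, 0,0,40,0,0, -35,8,45,0,0, -70,17,45,0,0, -103.5,25.5,40,0,0, -103.5,25.5,20,0,0, -103.5,25.5,7.5,0,0, -103.5,25.5,7.5,0,0, -103.5,25.5,7.5,0,0, -103.5,25.5,7.5,0,0]' |s
python3 -m inch '[0,0,-0.5,0,0, 0,0,-1,0,0, 0,0,-1,0,0]' |s; python3 -m inch '[0,0,-0.5,0,0, 0,0,-1,0,0, 0,0,-1,0,0]' |s
```

```text
t: 5.7 tool_pos: [0.4808, 0.3235, 0.0734] force: [0.5, -0.1, -0.1] 
t: 5.95 tool_pos: [0.4804, 0.3237, 0.0724] force: [-0.1, -0.1, 0.3] 
t: 6.2 tool_pos: [0.4797, 0.3237, 0.071] force: [-0.6, -0.9, -0.5]
```

```bash
s(){ grep -E "t:|tool_pos|force: \[" | tr '\n' ' '; echo; }
for i in 1; do python3 -m inch '[0,0,-0.5,0,0, 0,0,-1,0,0, 0,0,-1,0,0]' |s; done; python3 -m inch '[0,0,-0.5,0,0, 0,0,-0.5,0,0, 0,0,-0.5,0,0]' |s;  python3 -m inch '[0,0,-0.5,0,0, 0,0,-0.5,0,0, 0,0,-0.5,0,0]' |s
```

```text
t: 6.45 tool_pos: [0.4797, 0.3238, 0.0701] force: [-0.6, 0.0, 2.2] 
t: 6.7 tool_pos: [0.4796, 0.3238, 0.0696] force: [-0.9, 0.2, 2.2] 
t: 6.95 tool_pos: [0.4796, 0.3238, 0.069] force: [-2.2, 0.2, 1.7]
```

Contact comes at 70 mm and it gives at about 2 N. I'll follow it down to the stop.

```bash
s(){ grep -E "t:|tool_pos|force: \[" | tr '\n' ' '; echo; }
python3 -m inch '[0,0,-0.5,0,0, 0,0,-1,0,0, 0,0,-1,0,0]' |s; python3 -m inch '[0,0,-0.5,0,0, 0,0,-0.5,0,0, 0,0,-0.5,0,0]' |s;  python3 -m inch '[0,0,-0.5,0,0, 0,0,-0.5,0,0, 0,0,-0.5,0,0]' |s
```

```text
t: 7.2 tool_pos: [0.4796, 0.3238, 0.0679] force: [-1.9, 0.7, 3.8] 
t: 7.45 tool_pos: [0.4796, 0.3238, 0.0675] force: [-2.2, 1.7, 3.4] 
t: 7.7 tool_pos: [0.4797, 0.3238, 0.067] force: [-2.3, 0.5, 3.4]
```

```bash
s(){ grep -E "t:|tool_pos|force: \[" | tr '\n' ' '; echo; }
python3 -m inch '[0,0,-0.5,0,0, 0,0,-0.5,0,0, 0,0,-0.5,0,0]' |s; python3 -m inch '[0,0,-0.4,0,0, 0,0,-0.4,0,0, 0,0,-0.4,0,0]' |s
```

```text
t: 7.95 tool_pos: [0.4797, 0.3238, 0.0665] force: [-1.6, 1.7, 2.8] 
t: 8.2 tool_pos: [0.4797, 0.3238, 0.0663] force: [-4.0, 0.4, 5.6]
```

It stops hard at 66.3 mm after about 3.5 mm of give, so end a is bent and the cover goes to the reject rack. I ease off, rise, turn, open and look again.

```bash
s(){ grep -E "t:|tool_pos|force: \[|orien|opening" | tr '\n' ' '; echo; }
python3 -m inch '[0,0,1,0,0, 0,0,2,0,0, 0,0,3,0,0, 0,0,4.5,0,0, 0,0,8,0,0, 0,0,30,0,0, 0,0,60,0,0, 10,-3,95,-7,20, 25,-6,130,-14,40, 51,-13,140,-21,55]' |s
python3 -m inch '[0,0,0,-7,55, 0,0,0,-14,55, 0,0,0,-21,55, 0,0,0,-28,55, 0,0,0,-35,55, 0,0,0,-42,55, 0,0,0,-49,55, 0,0,0,-56,55, 0,0,0,-63,55, 0,0,0,-68.4,55]' |s
python3 -m inch '[0,0,0,0,55, 0,0,0,0,55]'|s
python3 - <<'E'
from h import *
import pickle
c=cam("wrist"); pickle.dump(c,open("w2.pkl","wb")); cv2.imwrite("pics/w2.png",c["image"]); s=robot.read_state(); print(s["t"],s["tool_pos"])
c=cam("top"); pickle.dump(c,open("top2.pkl","wb"))
E
```

```text
t: 9.03 tool_pos: [0.532, 0.3126, 0.2133] orientation: [0.959, 2.986, 0.009] force: [0.9, 0.7, 0.8] opening: 0.0161 
t: 9.87 tool_pos: [0.5304, 0.3105, 0.2059] orientation: [-2.478, -1.93, 0.001] force: [-0.4, -0.8, 0.1] opening: 0.0508 
t: 10.03 tool_pos: [0.5305, 0.3106, 0.2059] orientation: [-2.469, -1.942, 0.001] force: [-0.4, -0.6, 0.0] opening: 0.0511 
10.0833 [0.53053787 0.31059015 0.20595997]
```

View pics/w2.png

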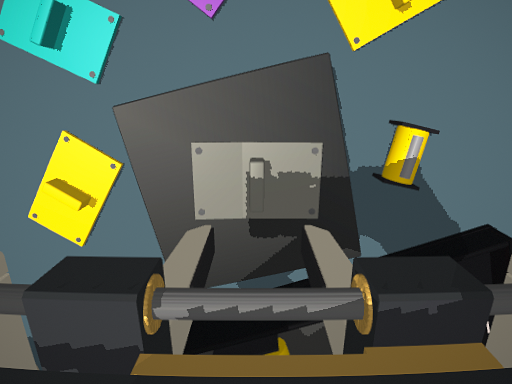

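The wrist picture shows the cover back level, with corners (191,143), (322,142), (322,219), (196,218) and rib top from (257,158) to (257,210). It lies square between the open fingers.

```bash
python3 - <<'E'
from m import *
import pickle
c=pickle.load(open("w2.pkl","rb"))
P=onplane(c,[(191,143),(322,142),(322,219),(196,218)],.066)*1000;print(P.round(1).tolist(),P.mean(0))
P=onplane(c,[(250,158),(264,158),(264,210),(250,210)],.09)*1000;print(P.round(1).tolist(),P.mean(0))
E
```

```text
[[476.4, 363.5, 66.0], [603.1, 334.0, 66.0], [588.6, 253.7, 66.0], [458.5, 286.1, 66.0]] [531.67565935 309.32569598  66.        ]
[[531.4, 338.9, 90.0], [544.0, 335.9, 90.0], [532.4, 286.4, 90.0], [519.1, 289.5, 90.0]] [531.70544057 312.69292726  90.        ]
```

```bash
s(){ grep -E "t:|tool_pos|force|opening" | tr '\n' ' '; echo; }
python3 -m inch '[1,0.5,-35,0,32, 1,0.5,-70,0,32, 1,0.5,-95,0,32, 1,0.5,-110,0,32, 1,0.5,-120,0,32, 1,0.5,-128,0,32, 1,0.5,-133,0,32, 1,0.5,-135.5,0,32, 1,0.5,-135.5,0,32, 1,0.5,-135.5,0,32]' 40|s
python3 -m inch '[0,0,0,0,20, 0,0,0,0,10, 0,0,0,0,0, 0,0,0,0,0, 0,0,0,0,0, 0,0,0,0,0, 0,0,0,0,0]' 40|s
```

```text
t: 10.97 tool_pos: [0.5324, 0.3116, 0.0718] force: [-0.2, 0.5, 0.9] opening: 0.0297 gripper_force: 0.0 
t: 11.55 tool_pos: [0.531, 0.3118, 0.0714] force: [-6.3, 0.2, 5.3] opening: 0.0134 gripper_force: 40.0
```

Gripped: opening 13.4 mm, 40 N. Now I lift slowly, carry it over to the rack and stop just past it, so the wrist camera sees the rails.

```bash
s(){ grep -E "t:|tool_pos|force|opening" | tr '\n' ' '; echo; }
python3 -m inch '[0,0,2,0,0, 0,0,5,0,0, 0,0,10,0,0, 0,0,20,0,0, 0,0,40,0,0, 0,0,65,0,0, 0,0,90,0,0, 0,0,120,0,0, 0,-10,145,0,0, 0,-30,160,0,0]' |s
python3 -m inch '[-2,-28,0,1,0, -4,-56,0,2,0, -7,-84,0,3,0, -9,-112,0,4,0, -11,-140,0,5,0, -14,-168,0,6,0, -16,-196,0,7,0, -19,-224,0,8,0, -21,-252,0,9,0, -24,-280,0,9.4,0]'|s
python3 -m inch '[-3,-30,0,0,0, -6,-60,0,0,0, -9,-90,0,0,0, -12,-120,0,0,0, -15,-150,0,0,0, -18,-180,0,0,0, -21,-210,0,0,0, -24,-240,0,0,0, -27,-270,0,0,0, -30,-300,0,0,0]'|s
python3 -m inch '[0,-30,0,0,0, 0,-60,0,0,0, 0,-85,0,0,0, 0,-105,0,0,0, 0,-110,0,0,0, 0,-110,0,0,0, 0,-110,0,0,0, 0,-110,0,0,0]'|s
python3 - <<'E'
from h import *
import pickle
c=cam("wrist"); pickle.dump(c,open("w3.pkl","wb")); cv2.imwrite("pics/w3.png",c["image"]); s=robot.read_state(); print(s["t"],s["tool_pos"],s["orientation"])
E
```

```text
t: 12.38 tool_pos: [0.5326, 0.2831, 0.2353] force: [0.2, -1.1, -6.5] opening: 0.0138 gripper_force: 40.0 
t: 13.22 tool_pos: [0.5074, -0.0002, 0.2315] force: [0.9, 0.1, -7.7] opening: 0.0135 gripper_force: 40.0 
t: 14.05 tool_pos: [0.4772, -0.3003, 0.2314] force: [1.0, -0.0, -7.4] opening: 0.0139 gripper_force: 40.0 
t: 14.72 tool_pos: [0.4778, -0.4077, 0.2308] force: [0.8, -0.3, -7.1] opening: 0.0135 gripper_force: 40.0 
14.7667 [ 0.47793728 -0.40764523  0.23089949] [-2.30371668e+00 -2.13578551e+00 -4.43341183e-04]
```

View pics/w3.png

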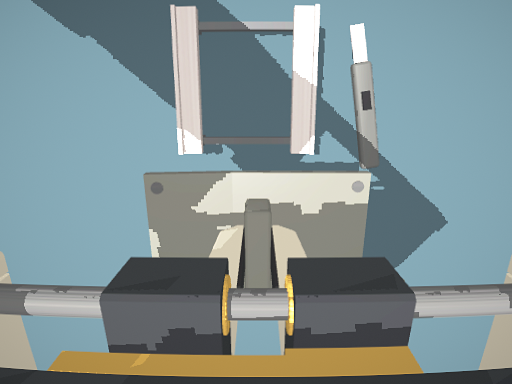

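The rack rails show in full. The inner edges run (198,8)–(202,154) and (292,7)–(291,153), the outer ones from (172,6)/(321,6) to (179,154)/(319,154). The cover is held with its front edge at (145,173)–(370,174).

```bash
python3 - <<'E'
from m import *
import pickle
c=pickle.load(open("w3.pkl","rb"))
f=lambda p,z:(onplane(c,p,z)*1000).round(1)[:,:2]
I=f([(198,8),(202,154),(292,7),(291,153)],.055); O=f([(172,6),(179,154),(321,6),(319,154)],.061)
def an(a,b): d=a-b; return np.degrees(np.arctan2(d[1],d[0]))-90
print(I.tolist(),I.mean(0),an(I[0],I[1]),an(I[2],I[3])); print(O.tolist(),O.mean(0),an(O[0],O[1]),an(O[2],O[3]))
K=f([(145,173),(370,174)],.2255); d=K[1]-K[0]; a=np.arctan2(d[1],d[0]); print("cover edge",K.tolist(),np.hypot(*d),np.degrees(a), "centre",K.mean(0)+40*np.array([np.sin(a),-np.cos(a)]))
g=cv2.cvtColor(c["image"],cv2.COLOR_BGR2GRAY)
for r in(60,120): print(r,np.flatnonzero(np.abs(np.diff(g[r,150:345].astype(int)))>25)+150)
E
```

```text
[[431.7, -232.8], [418.6, -381.2], [526.3, -239.2], [518.0, -387.5]] [ 473.65  -310.175] -5.044704634805754 -3.2033672427379685
[[407.0, -230.3], [394.4, -378.3], [554.4, -241.7], [548.1, -389.8]] [ 475.975 -310.025] -4.86614996469298 -2.435826601685008
cover edge [[417.3, -365.0], [546.3, -375.2]] 129.4026274849162 -4.520957899581419 centre [ 478.64705011 -409.97554272]
60 [172 176 178 196 197 199 275 276 292 317 323]
120 [176 179 181 199 201 290 291 309 311 314 315]
```

Rack middle is about (474, −310), yaw −3.9°, and the top view gives the same. I move over it and lower to just above the lips, then check the cover against the rails in one picture.

```bash
s(){ grep -E "t:|tool_pos|force|opening" | tr '\n' ' '; echo; }
python3 -m inch '[-1,25,0,0.5,0, -2,50,-10,0.5,0, -3,75,-25,0.5,0, -4,92,-50,0.5,0, -4,99,-75,0.5,0, -4,99,-100,0.5,0, -4,99,-120,0.5,0, -4,99,-135,0.5,0, -4,99,-144,0.5,0, -4,99,-147,0.5,0]' |s
python3 -m inch '[0,0,0,0,0, 0,0,0,0,0, 0,0,0,0,0]' |s
python3 - <<'E'
from h import *
import pickle
c=cam("wrist"); pickle.dump(c,open("w4.pkl","wb")); cv2.imwrite("pics/w4.png",c["image"]); s=robot.read_state(); print(s["t"],s["tool_pos"],s["orientation"])
E
```

```text
t: 15.6 tool_pos: [0.4729, -0.3082, 0.082] force: [-0.1, -1.1, -7.8] opening: 0.0136 gripper_force: 40.0 
t: 15.85 tool_pos: [0.4746, -0.3104, 0.0854] force: [-0.1, 0.5, -7.1] opening: 0.0136 gripper_force: 40.0 
15.9 [ 0.47458723 -0.31044621  0.08526141] [2.29374230e+00 2.14292041e+00 6.77900428e-04]
```

View pics/w4.png

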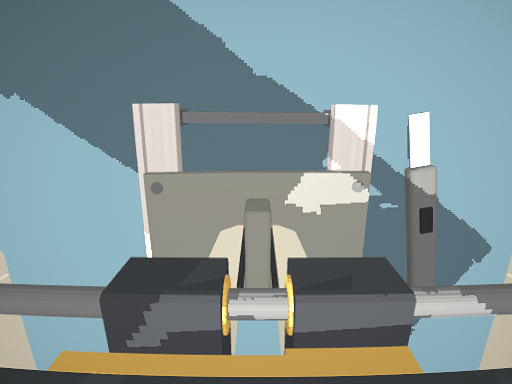

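The cover's front edge (145,173)–(370,173) sits between the rails, whose ends are at (134..181,104) and (331..377,106). Checking the gap to each lip.

```bash
python3 - <<'E'
from m import *
import pickle
c=pickle.load(open("w4.pkl","rb")); h=cv2.cvtColor(c["image"],cv2.COLOR_BGR2GRAY).astype(int)
for r in(115,140,160): print(r,[(i+120,int(d)) for i,d in enumerate(np.diff(h[r,120:400])) if abs(d)>12])
f=lambda p,z:(onplane(c,p,z)*1000).round(1)[:,:2]
s=f([(145,173),(370,173)],.0795); print("cover",s.tolist(),s.mean(0))
I=f([(181,108),(182,170),(330,106),(328,170)],.055);O=f([(134,104),(141,160),(377,106),(374,160)],.061)
print(I.tolist(),I.mean(0),O.tolist(),O.mean(0))
for P in(I,O):
    for k in(0,1):
        a,b=P[k],P[k+2]; d=b-a; print(np.hypot(*d),np.degrees(np.arctan2(d[1],d[0])))
# centre of cover and rack across, in rack axes
u=np.array([np.cos(np.radians(-3.9)),np.sin(np.radians(-3.9))]); print("across: cover",s@u,"inner",I@u,"outer",O@u)
E
```

```text
115 [(131, 19), (132, 68), (133, 38), (138, -19), (139, -39), (142, 44), (143, 15), (173, -17), (174, -41), (178, -34), (179, -50), (181, 24), (182, 14), (329, 46), (330, 16), (331, 40), (333, -48), (334, 88), (366, -23), (367, -24), (368, 14), (369, 33), (376, -48), (377, -37)]
140 [(134, 103), (135, 25), (140, -24), (141, -37), (144, 49), (145, 16), (175, -39), (176, -26), (179, -19), (180, -29), (328, 35), (329, 19), (332, 34), (333, 27), (363, -18), (364, -39), (366, 69), (367, 29), (374, -85)]
160 [(136, 93), (137, 33), (142, -28), (143, -39), (146, 53), (176, -33), (177, -28), (181, -37), (321, 15), (322, 37), (323, 23), (327, 21), (329, -25), (331, 52), (333, -24), (361, -18), (362, -42), (365, 63), (371, -70), (372, -46), (382, 47), (383, 22)]
cover [[413.6, -268.3], [543.0, -276.9]] [ 478.3 -272.6]
[[433.3, -233.7], [428.9, -272.8], [525.6, -238.6], [524.1, -279.2]] [ 477.975 -256.075] [[406.5, -229.2], [405.3, -263.4], [552.9, -240.1], [552.1, -273.2]] [ 479.2   -251.475]
92.42997349345072 -3.038851771469051
95.41488353501255 -3.846030090047361
146.80521107917113 -4.258018022827112
147.1267480779753 -3.8192557529409528
across: cover [430.89072021 560.57599739] inner [448.19177145 446.46135849 540.61130531 541.87619969] outer [421.14776397 422.27666577 567.95010906 569.40326775]
```

```bash
python3 - <<'E'
from m import *
import pickle
c=pickle.load(open("w4.pkl","rb"))
u=np.array([np.cos(np.radians(-3.9)),np.sin(np.radians(-3.9))])
g=lambda p,z:onplane(c,p,z)[:,:2]@u*1000
for r,o,i in((115,(132.5,377),(174,334)),(140,(134.5,374.5),(176,332.5)),(160,(136.5,372),(177,331))):
    a=g([(o[0],r),(o[1],r)],.061);b=g([(i[0],r),(i[1],r)],.055);print(a,a.mean(),b,b.mean())
h=cv2.cvtColor(c["image"],cv2.COLOR_BGR2GRAY).astype(int)
for r in(178,190): print(r,[(i+135,int(d)) for i,d in enumerate(np.diff(h[r,135:385])) if abs(d)>10 and (i<30 or i>210)])
print(g([(145,175),(370,175)],.0795))
E
```

```text
[419.60162061 568.46574645] 494.0336835312195 [443.56258527 543.48349036] 493.52303781503855
[419.34532617 568.3996183 ] 493.87247223650184 [443.81713005 543.52420269] 493.67066637386904
[419.34162865 568.06927507] 493.70545186002846 [443.60464575 543.39130584] 493.4979757940687
178 [(138, 55), (142, -34), (143, -49), (352, -67), (353, -33), (369, -11), (370, -28)]
190 [(139, 43), (143, -14), (144, -71), (150, -23), (162, 22), (352, -22), (353, -24), (361, 33), (362, 16), (367, -101), (368, 25), (369, 16), (375, -17), (376, -46), (377, 35), (378, -15), (379, -29)]
[430.79664491 560.72711503]
```

The rack centre across is 493.7 (rail gap measured 99.8, lips 149), and the cover is at 495.5. I shift by −1.7 mm and lower gently.

```bash
s(){ grep -E "t:|tool_pos|force|opening" | tr '\n' ' '; echo; }
python3 -m inch '[-1.7,0,0,0.2,0, -1.7,0,-3,0.2,0, -1.7,0,-6,0.2,0, -1.7,0,-9,0.2,0, -1.7,0,-12,0.2,0, -1.7,0,-14,0.2,0, -1.7,0,-15.5,0.2,0, -1.7,0,-16.5,0.2,0, -1.7,0,-16.5,0.2,0, -1.7,0,-16.5,0.2,0]' |s
python3 -m inch '[0,0,-0.5,0,0, 0,0,-1,0,0, 0,0,-1,0,0, 0,0,-1,0,0]' |s
python3 -m inch '[0,0,-0.5,0,0, 0,0,-0.5,0,0, 0,0,-0.5,0,0]' |s
```

```text
t: 16.73 tool_pos: [0.472, -0.3097, 0.0671] force: [0.5, -0.1, -7.0] opening: 0.0137 gripper_force: 40.0 
t: 17.07 tool_pos: [0.4721, -0.3099, 0.0663] force: [-0.2, 0.3, -6.4] opening: 0.014 gripper_force: 40.0 
t: 17.32 tool_pos: [0.4721, -0.3099, 0.0661] force: [-1.7, 1.5, -2.3] opening: 0.0136 gripper_force: 40.0
```

The straight end has touched down at 66.2 mm, as expected. I ease the grip so the other end settles, then open.

```bash
s(){ grep -E "t:|tool_pos|force|opening" | tr '\n' ' '; echo; }
python3 -m inch '[0,0,0,0,0, 0,0,0,0,0, 0,0,0,0,0]' 12|s
python3 -m inch '[0,0,-0.3,0,0, 0,0,-0.6,0,0, 0,0,-0.9,0,0, 0,0,-1.2,0,0, 0,0,-1.2,0,0]' 5|s
python3 -m inch '[0,0,-0.3,0,0, 0,0,-0.5,0,0, 0,0,-0.5,0,0, 0,0,-0.5,0,0]' 3|s
```

```text
t: 17.57 tool_pos: [0.472, -0.3099, 0.0658] force: [-2.4, -0.2, -1.9] opening: 0.0138 gripper_force: 12.0 
t: 17.98 tool_pos: [0.4718, -0.3098, 0.0648] force: [-4.8, 1.0, 2.3] opening: 0.0142 gripper_force: 5.0 
t: 18.32 tool_pos: [0.4719, -0.3099, 0.0646] force: [-5.8, 1.2, 4.5] opening: 0.0146 gripper_force: 3.0
```

```bash
s(){ grep -E "t:|tool_pos|force|opening" | tr '\n' ' '; echo; }
python3 -m inch '[0,0,0.5,0,16, 0,0,1,0,18, 0,0,1,0,22, 0,0,1,0,28, 0,0,1,0,34, 0,0,1,0,34, 0,0,1,0,34]' |s
python3 -m inch '[0,0,5,0,34, 0,0,12,0,34, 0,0,25,0,34, 0,0,45,0,34, 0,0,70,0,34, 0,-20,100,0,34, 0,-50,130,0,34, 0,-80,145,0,34, 0,-100,150,0,34, 0,-100,150,0,34]' |s
python3 -m inch '[0,0,0,0,34, 0,0,0,0,34]' |s
python3 - <<'E'
from h import *
import pickle
c=cam("wrist"); pickle.dump(c,open("w5.pkl","wb")); cv2.imwrite("pics/w5.png",c["image"]); s=robot.read_state(); print(s["t"],s["tool_pos"],s["orientation"])
E
```

```text
t: 18.9 tool_pos: [0.4721, -0.3098, 0.065] force: [-0.3, -0.3, 0.3] opening: 0.0313 gripper_force: 0.0 
t: 19.73 tool_pos: [0.4723, -0.4144, 0.2194] force: [0.3, -0.0, 0.3] opening: 0.0316 gripper_force: 0.0 
t: 19.9 tool_pos: [0.4719, -0.409, 0.215] force: [0.2, -0.4, -0.2] opening: 0.0315 gripper_force: 0.0 
19.95 [ 0.47183555 -0.4085714   0.21455675] [-2.29034772e+00 -2.14844173e+00 -4.87262312e-04]
```

View pics/w5.png

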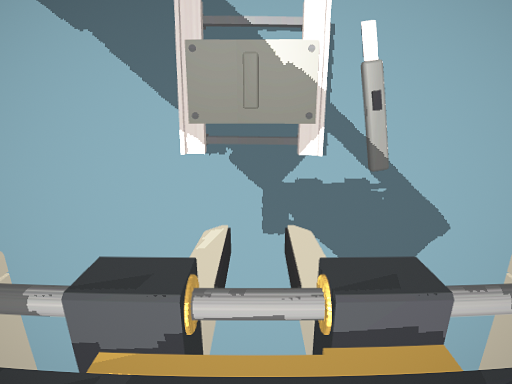

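The cover, at (184..318, 40..123), lies flat and square across both rails between the lips. It is near the rails' middle, and the gripper is clear.

```bash
python3 -c "
from plant import job
print(job.close_job())"
```

```text
the job is handed in; nothing more can be done
None
```

The cover rocks: end a gives about 3.5 mm at 2 to 4 N and end b is hard at once, so I laid it across the reject rack rails near their middle, let go of it and handed the job in at about 20 s.

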